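# Put the axle-nut sockets back on their rail in order of size

## Task

Put the four loose sockets back on the pegs of the socket rail in order of size: the smallest on the peg next to the round hanging eye, the largest at the far end. Push each one right down over its peg so that it stands upright on its clip, and do not knock or shift the glass measuring cylinder.

Things in the scene. Friction and masses are not known exactly. Their poses are not given: they have to be found in the camera images.
- socket_24: bright steel socket for 24 mm nuts, standing with its hexagon opening up: 51 mm high, outside diameter 38 mm (straight cylinder), hexagon 24 mm; from the underside to 26 mm up a 19 mm square hole. Origin: centre of the underside; z up the axis. About 0.26 kg, give or take a fifth.
- socket_30: bright steel socket for 30 mm nuts, standing with its hexagon opening up: 54 mm high, outside diameter 45 mm (this width from 29 mm up, foot 42 mm wide up to 24 mm, cone between), hexagon 30 mm; from the underside to 26 mm up a 19 mm square hole. Origin: centre of the underside; z up the axis. About 0.36 kg, give or take a fifth.
- socket_36: bright steel socket for 36 mm nuts, standing with its hexagon opening up: 58 mm high, outside diameter 53 mm (this width from 29 mm up, foot 44 mm wide up to 24 mm, cone between), hexagon 36 mm; from the underside to 26 mm up a 19 mm square hole. Origin: centre of the underside; z up the axis. About 0.48 kg, give or take a fifth.
- socket_41: bright steel socket for 41 mm nuts, standing with its hexagon opening up: 63 mm high, outside diameter 60 mm (this width from 29 mm up, foot 48 mm wide up to 24 mm, cone between), hexagon 41 mm; from the underside to 26 mm up a 19 mm square hole. Origin: centre of the underside; z up the axis. About 0.62 kg, give or take a fifth.
- clip_a: one of four identical black peg clips on the rail, fixed, 68 to 88 mm apart; letters say nothing of their order. Base plate 34 x 36 mm, 6 mm thick; upright peg in its middle 8 mm thick, tapering above 18 mm to 4 mm at the tip, 32 mm above the origin. Origin: plate's underside centre, 14 mm above the bench (a seated socket's underside is 6 mm above it). x across the rail, y along it
- clip_b: one of four identical black peg clips on the rail, fixed, 68 to 88 mm apart; letters say nothing of their order. Base plate 34 x 36 mm, 6 mm thick; upright peg in its middle 8 mm thick, tapering above 18 mm to 4 mm at the tip, 32 mm above the origin. Origin: plate's underside centre, 14 mm above the bench (a seated socket's underside is 6 mm above it). x across the rail, y along it
- clip_c: one of four identical black peg clips on the rail, fixed, 68 to 88 mm apart; letters say nothing of their order. Base plate 34 x 36 mm, 6 mm thick; upright peg in its middle 8 mm thick, tapering above 18 mm to 4 mm at the tip, 32 mm above the origin. Origin: plate's underside centre, 14 mm above the bench (a seated socket's underside is 6 mm above it). x across the rail, y along it
- clip_d: one of four identical black peg clips on the rail, fixed, 68 to 88 mm apart; letters say nothing of their order. Base plate 34 x 36 mm, 6 mm thick; upright peg in its middle 8 mm thick, tapering above 18 mm to 4 mm at the tip, 32 mm above the origin. Origin: plate's underside centre, 14 mm above the bench (a seated socket's underside is 6 mm above it). x across the rail, y along it
- eye: black ring, 48 mm outside, 26 mm hole, 14 mm high, at one end of the rail; the other end has a plain square block. Rail: grey bar, 294 x 44 mm, 14 mm high, fixed flat on the bench. Origin: ring centre at bench level, on the rail's middle line, 54 mm (+-5) from the nearest clip. x across the rail, y along it (rail may lie to +y or -y), z up
- measuring_cylinder: loose bystander beyond one end of the rail: glass measuring cylinder 200 mm high, tube 33 mm, white foot 68 mm across. Origin: underside centre, z up. Unlisted bystanders: a white and red carton 78 mm square, 85 mm high beyond the other end; a yellow pleated filter 50 mm across, 45 mm high, among the sockets

How it is judged:
At the end, for the whole second after the job is handed in: All four sockets are released, at rest and upright (0.1 rad) on the clips: undersides 15 to 24 mm above the bench, within 12 mm of the rail's middle line, in order 24, 30, 36, 41 at 54, 132, 210, 288 mm (each within 18 mm) from the eye's centre (horizontal distance between socket_24 and eye between 0.036 and 0.072 m and x of socket_24 in the frame of eye between -0.012 and 0.012 m and height (world z) of socket_24 between 0.015 and 0.024 m and angle between each of socket_24, socket_30, socket_36, socket_41's own z axis and vertical below 0.1 rad and linear speed of each of socket_24, socket_30, socket_36, socket_41 below 0.02 m/s and horizontal distance between socket_30 and eye between 0.114 and 0.15 m and x of socket_30 in the frame of eye between -0.012 and 0.012 m and height (world z) of socket_30 between 0.015 and 0.024 m and horizontal distance between socket_36 and eye between 0.192 and 0.228 m and x of socket_36 in the frame of eye between -0.012 and 0.012 m and height (world z) of socket_36 between 0.015 and 0.024 m and horizontal distance between socket_41 and eye between 0.27 and 0.306 m and x of socket_41 in the frame of eye between -0.012 and 0.012 m and height (world z) of socket_41 between 0.015 and 0.024 m); the robot touches nothing.
It fails at once if the measuring cylinder is knocked over or shifted by more than 30 mm (angle between measuring_cylinder's own z axis and vertical above 0.35 rad or distance of measuring_cylinder from where it was at the start of the episode above 0.03 m).
It also fails if it takes over 106 s, if anything falls off the work surface, if the arm or the gripper's body presses on something with over 40 N, if the wrist force passes 120 N, or if a joint passes its speed limit or range.

## Robot

A 6-joint arm with a two-finger parallel gripper is mounted at the origin on the work surface. World frame = base frame: x ahead of the robot, y to its left, z up, the work surface at z = 0. Lengths are in m, angles in rad, forces in N, time in s.
With the tool pointing down it reaches from about 0.325 to 0.9 m from the base axis. Payload 3.5 kg.
Tool frame: the origin (TCP) lies at the very end of the fingers, on their centre line; the grasp point (between the pads) lies 19 mm behind it; z points along the fingers, y is the line along which they close (so a half turn about z gives the same grasp; the last joint's range is limited). The gripper opens to 85 mm and grips with 20 to 120 N. Pads are 22 mm wide; open, the fingers measure 114 mm over their backs; the gripper's body (76 mm by 85 mm) begins 54 mm behind the grasp point. The pads swing forward as they close: fully open they stand 13 mm farther back than shut.
Start: joints at [1.231, 0.276, -0.026, 1.268, 0, 1.467], TCP at [0.147, 0.608, 0.231] pointing down, gripper open.
Joint ranges: [-3.12, 3.12], [-0.85, 1.88], [-1.08, 1.24], [-1.95, 2.15], [-1.57, 1.53], [-3.14, 3.14]. Speed limits (rad/s): [2.57, 2.57, 3.14, 3.14, 3.14, 3.14].

## Interface

Orientations are given as a unit quaternion [w, x, y, z].
In Python, from rig import r gives the robot as it stands. The module is installed in compiled form; this text tells all that it offers.
- The arm moves only by the shell command python3 -m pendant 'ROWS' [FORCE]. ROWS is JSON, a list that holds one entry, the list of rows, each a list of 7 numbers: the shift along the tool's x, y, z in units of 30 mm (1.0 is 30 mm), then the turn, a rotation vector about the tool's x, y, z in units of 8 degrees (1.0 is 8 degrees), then the closure in counts, from 0 (fully open) to 255 (shut). In form: [[[tx, ty, tz, wx, wy, wz, hand], ...]]. A call has 1 to 5 rows; each row shifts and turns the commanded pose from where the row before left it, along the tool's axes as they then stand; what a row does not reach is not made up. A row lasts 1/10 s, in which the tool goes at most 50 mm and 8.59 degrees, less where a joint would pass 70% of its speed; a pose out of reach is approached as far as the arm can. A call is refused whole if a number of a shift passes 1 or a number of a turn 1, either way. A call with a gripper value outside its range is refused whole. The fingers move at their own pace and stop on an object; FORCE is the grip in N (left out, the last holds). Time passes only in rows, so rows that do not move let the fingers close. It gives the time, the measured TCP pose, the force, the opening and the grip force at its end, in the units of the state.
- r.state(): the state, without advancing time (a new reading comes with each control period).
- r.snapshot(name): name is "side" or "top"; returns the picture (480x640x3 uint8, red, green, blue); there is no depth.
- r.camera_model(name): a dict with "fovy" (degrees; the focal length in pixels is half the picture's height over the tangent of half this angle, whatever the lens; pixels are square), "cx", "cy" (the principal point, pixels), "rvec" (rotation vector, rad) and "tvec" (3), from world to camera coordinates, as OpenCV has them. Camera axes: x right, y down, z forward; pixel columns grow to the right and rows downward; lengths in m; the calibration is good to about 2 mm. A picture is of the moment at which its call begins. camera_model takes no time and is no camera call.
- r.finish_job(): hands the job in; it is judged then, once.
The state is a dict: "t": time; "joint_pos": joint angles; "qvel": joint speeds; "joint_torque": joint torques, N m; "tool_pos": TCP position; "orientation": TCP orientation; "force": force on the tool from outside, world axes, zero at the start; "torque": the same for the moment, N m; "grip_width": opening from 0.0 (shut) to 1.0 (fully open); "grasp_force": force on a finger pad.
Only numpy, scipy, OpenCV 4.12 (cv2) and the standard library are available. Lean on these libraries where they do the work, as an engineer would, in place of code of your own. Each camera call takes 0.05 s, during which the arm holds its last target. There are 200 camera calls.

## Working session

There is one attempt and no reset: what is moved stays moved. The work goes in short steps, Python scripts to look and compute and a shell command to move; the robot and the scene stay as the last step left them, time stands still between calls to the robot, and variables do not carry over. Pictures are saved under pics/ and viewed, at most 14 in all, crops included, and the job is handed in when it is done.

```bash
mkdir -p pics; python3 - <<'E'
from rig import r
import cv2
for n in("side","top"):
    cv2.imwrite(f"pics/{n}0.png",r.snapshot(n)[:,:,::-1]); print(n,r.camera_model(n))
s=r.state();print(s)
E
```

```text
side {'fovy': 47.72625533031362, 'cx': 320.5620186541386, 'cy': 243.1738028299216, 'rvec': array([ 2.2335104 , -0.61575161,  0.26666538]), 'tvec': array([-0.49304729,  0.22570643,  0.92297483])}
top {'fovy': 42.24693524638981, 'cx': 318.6977621464085, 'cy': 246.1033980926485, 'rvec': array([ 2.17700611, -2.18627351,  0.08058551]), 'tvec': array([0.01385416, 0.58210659, 1.52059529])}
{'t': 0.1, 'joint_pos': array([ 1.23056635e+00,  2.77057977e-01, -2.77399145e-02,  1.26803040e+00,
        1.30762457e-05,  1.46742770e+00]), 'qvel': array([-0.00012366,  0.00021437,  0.00227367, -0.00048406,  0.00277445,
        0.00113409]), 'joint_torque': array([ 3.25398551e-04, -4.46707177e+01,  2.96128696e+01,  8.42492416e-03,
       -7.59312775e-05,  8.51597576e-06]), 'tool_pos': array([0.14640523, 0.6068757 , 0.23027269]), 'orientation': array([-2.29879501e-04,  1.18153968e-01,  9.92994767e-01, -9.89657784e-04]), 'force': array([ 0.03896917, -0.10413552,  1.21858332]), 'torque': array([ 0.02758595,  0.00511424, -0.01396136]), 'grasp_force': 0.0, 'grip_width': 1.001721240721054}
```

View pics/top0.png

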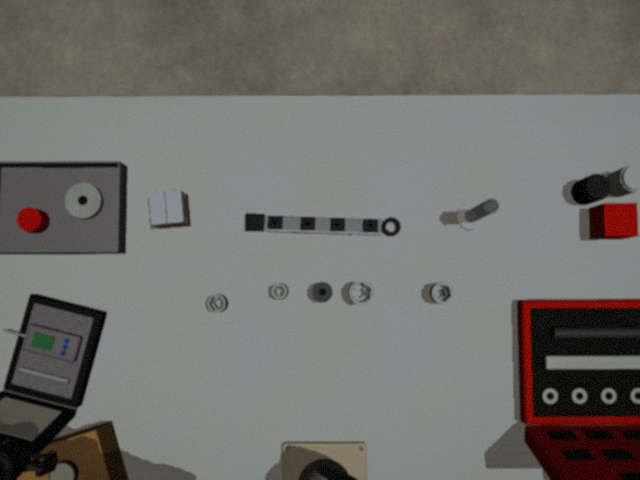

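View pics/side0.png

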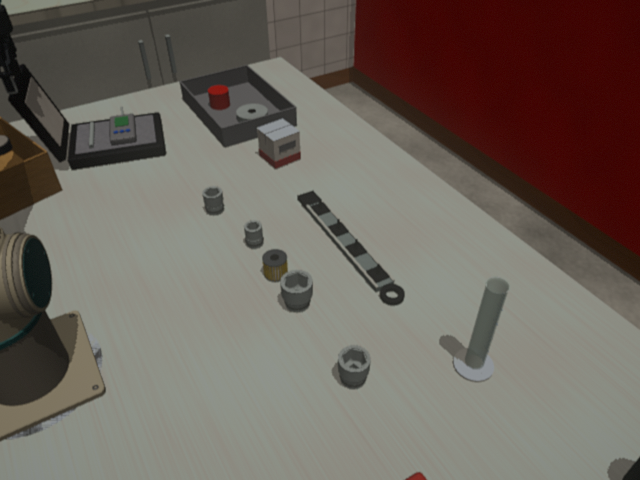

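```bash
python3 - <<'E'
import cv2,numpy as np
t=cv2.imread("pics/top0.png");s=cv2.imread("pics/side0.png")
f=lambda im:cv2.resize(im,None,fx=3,fy=3,interpolation=cv2.INTER_CUBIC)
c=lambda im:cv2.convertScaleAbs(im,alpha=1.4)
a=t[195:325,195:455]; cv2.imwrite("pics/t1.png",c(f(a)))
b=s[180:390,195:415]; cv2.imwrite("pics/s1.png",c(cv2.resize(b,None,fx=2.8,fy=2.8,interpolation=cv2.INTER_CUBIC)))
E
```

```text
(no output)
```

View pics/t1.png

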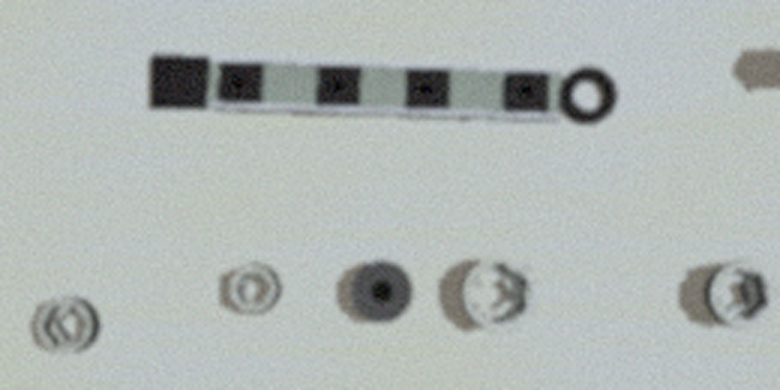

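View pics/s1.png

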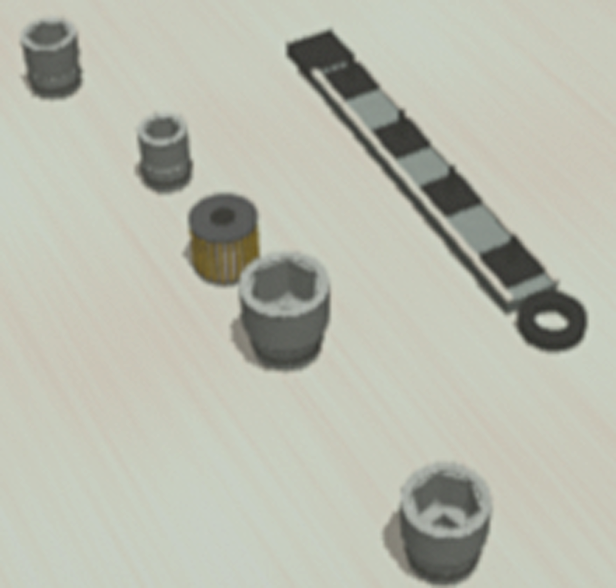

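```bash
python3 - <<'E'
import cv2,numpy as np
t=cv2.imread("pics/top0.png");s=cv2.imread("pics/side0.png")
def tiles(im,cs,h):
    out=[]
    for x,y in cs:
        c=im[y-h:y+h,x-h:x+h].astype(int)
        g=c.mean(2); d=(c[:,:,2]-c[:,:,0])*4+60
        n=lambda a:cv2.resize(np.clip((a-60)*1.7,0,255).astype(np.uint8),(190,190),interpolation=cv2.INTER_CUBIC)
        out.append(np.vstack([n(g),cv2.resize(np.clip(d,0,255).astype(np.uint8),(190,190))]))
    return np.hstack(out)
a=tiles(t,[(217,303),(279,291),(357,292),(437,293)],16)
b=tiles(s,[(213,200),(254,233),(297,290),(353,366)],24)
cv2.imwrite("pics/tt.png",a);cv2.imwrite("pics/ts.png",b)
E
```

```text
(no output)
```

View pics/tt.png

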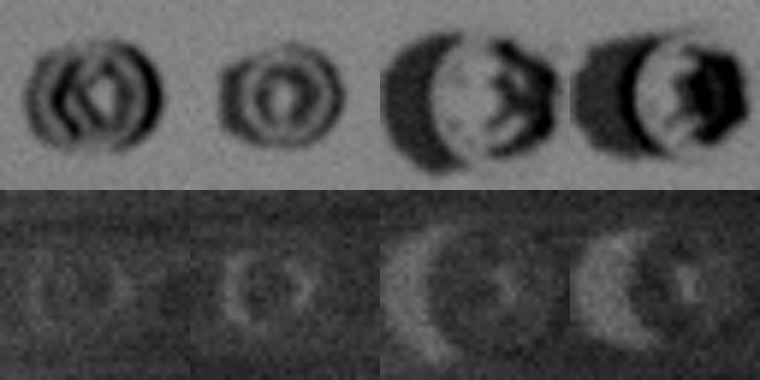

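View pics/ts.png

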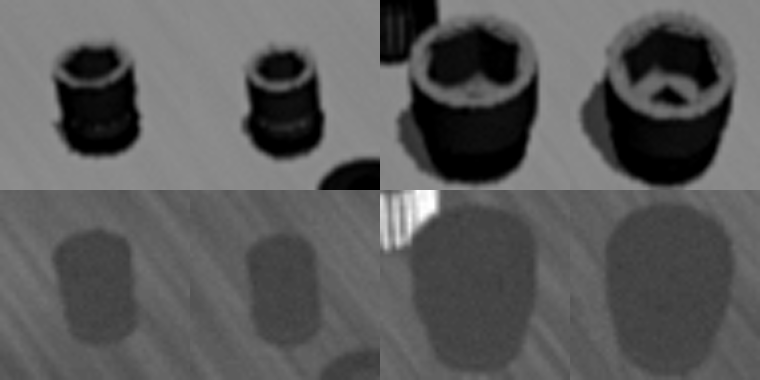

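```bash
cat > h.py <<'E'
import cv2,numpy as np
from rig import r
class Cam:
    def __init__(s,n):
        m=r.camera_model(n); s.R=cv2.Rodrigues(m["rvec"])[0]; s.t=m["tvec"]; s.f=240/np.tan(np.radians(m["fovy"]/2)); s.c=np.array([m["cx"],m["cy"]]); s.o=-s.R.T@s.t
    def proj(s,p):
        q=s.R@np.asarray(p,float)+s.t; return q[:2]/q[2]*s.f+s.c
    def ray(s,uv):
        d=s.R.T@np.append((np.asarray(uv)-s.c)/s.f,1); return d/np.linalg.norm(d)
    def plane(s,uv,z):
        d=s.ray(uv); return s.o+d*(z-s.o[2])/d[2]
def tri(ca,ua,cb,ub):
    A=np.zeros((3,3));b=np.zeros(3);
    for c,u in((ca,ua),(cb,ub)):
        d=c.ray(u);P=np.eye(3)-np.outer(d,d);A+=P;b+=P@c.o
    p=np.linalg.solve(A,b); return p,[float(np.linalg.norm(np.cross(p-c.o,c.ray(u)))) for c,u in((ca,ua),(cb,ub))]
S,T=Cam("side"),Cam("top")
E
python3 - <<'E'
from h import *
np.set_printoptions(precision=4,suppress=True)
print(S.o,T.o,S.f,T.f)
s=cv2.imread("pics/side0.png");t=cv2.imread("pics/top0.png")
d=cv2.GaussianBlur(s.astype(np.float32)[:,:,2]-s[:,:,0],(3,3),0)
for (x,y),tc in zip([(213,200),(254,233),(297,290),(353,366)],[(217,303),(279,291),(357,292),(437,293)]):
    h=28; c=d[y-h:y+h,x-h:x+h]; bg=np.median(np.r_[c[:5].ravel(),c[:,-5:].ravel()]);fg=np.median(c[h-5:h+5,h-5:h+5])
    U=4; cu=cv2.resize(c,None,fx=U,fy=U,interpolation=cv2.INTER_LINEAR)
    m=(np.abs(cu-fg)<(bg-fg)/2).astype(np.uint8)
    n,l,st,_=cv2.connectedComponentsWithStats(m); k=l[h*U,h*U]; m=(l==k).astype(np.uint8)
    m=cv2.morphologyEx(m,cv2.MORPH_OPEN,np.ones((9,9)))
    ys=np.flatnonzero(m.any(1)); ext=lambda rr:(np.flatnonzero(m[rr])[0],np.flatnonzero(m[rr])[-1]+1)
    el=-S.ray((x,y))[2]
    to=lambda a,o:(a-.5*(U-1)/U*0)/U+o-.5
    w=max(e[1]-e[0] for e in map(ext,range(ys[0],(ys[0]+ys[-1])//2)))
    b=w/2*el; rc=ys[0]+b; e=ext(int(rc)); cen=(to((e[0]+e[1])/2,x-h),to(rc,y-h)); bot=to(ys[-1]+1,y-h)
    p=S.plane(cen,.056); dia=w/U*np.linalg.norm(p-S.o)/S.f
    print((x,y),bg,fg,"rim",np.round(cen,1),"w",w/U,"dia mm",dia*1e3,"xy@z.056",p[:2], 'top px',T.proj(p),"bot",bot)
E
```

```text
[ 0.1546 -0.7152  0.7814] [0.4651 0.0083 1.5604] 542.5331213574516 621.2168336524118
(213, 200) 8.6875 2.3125 rim [211.9 191.5] w 19.25 dia mm 44.259653578217204 xy@z.056 [0.4429 0.2578] top px [216.7705 303.0309] bot 215.0
(254, 233) 8.8125 2.1875 rim [252.5 225. ] w 17.75 dia mm 37.26939791731946 xy@z.056 [0.4707 0.1043] top px [280.388  291.1976] bot 248.5
(297, 290) 8.8125 2.03125 rim [296.1 280.7] w 32.25 dia mm 60.16786908676537 xy@z.056 [ 0.471  -0.0841] top px [358.3781 290.78  ] bot 311.5
(353, 366) 10.0625 1.875 rim [353.5 357.9] w 33.0 dia mm 54.71829307643652 xy@z.056 [ 0.467  -0.2844] top px [441.4001 292.0869] bot 388.75
```

```bash
python3 - <<'E'
from h import *
np.set_printoptions(precision=4,suppress=True)
s=cv2.imread("pics/side0.png");t=cv2.imread("pics/top0.png")
so={30:((211.9,191.5),(215.3,302.4)),24:((252.5,225),(278.2,290.8)),41:((296.1,280.7),(359.4,291.8)),36:((353.5,357.9),(440.9,292.5))}
H={24:.051,30:.054,36:.058,41:.063}
for k,(a,b) in so.items():
    p,e=tri(S,a,T,b); print(k,"tri",p,np.array(e)*1e3,"side@H",S.plane(a,H[k])[:2],"top@H",T.plane(b,H[k])[:2])
def comps(im,x0,x1,y0,y1,amin,thr):
    U=4;g=cv2.resize(im[y0:y1,x0:x1].max(2),None,fx=U,fy=U,interpolation=cv2.INTER_CUBIC)
    n,l,st,ce=cv2.connectedComponentsWithStats((g<thr).astype(np.uint8),connectivity=4)
    out=[]
    for i in range(1,n):
        if st[i,4]>amin*U*U:
            c=cv2.findContours((l==i).astype(np.uint8),cv2.RETR_EXTERNAL,cv2.CHAIN_APPROX_NONE)[0][0]
            (cx,cy),wh,an=cv2.minAreaRect(c)
            q=lambda a:(np.array(a)+.5)/U-.5+[x0,y0]
            out.append((q(ce[i]),q((cx,cy)),st[i,4]/U/U,np.array(wh)/U,round(an)))
    return out
for nm,im,box in(("side",s,(290,415,185,310)),("top",t,(240,405,208,242))):
    for thr in(70,):
        print(nm)
        for o in comps(im,*box,20,thr): print(*o)
E
```

```text
30 tri [0.4443 0.262  0.0528] [0.1086 0.1086] side@H [0.4437 0.2604] top@H [0.4444 0.2617]
24 tri [0.4722 0.1097 0.0514] [0.5404 0.5404] side@H [0.4729 0.11  ] top@H [0.4717 0.1099]
41 tri [ 0.469  -0.0866  0.0593] [0.5838 0.5838] side@H [ 0.4679 -0.09  ] top@H [ 0.4685 -0.0861]
36 tri [ 0.4666 -0.2837  0.0554] [0.7279 0.7279] side@H [ 0.4662 -0.2855] top@H [ 0.466  -0.2828]
side
[349.1063 248.0862] [349.8339 248.3208] 982.6875 [147.9255  22.7139] 48
[338.057  228.5746] [338.0482 228.9603] 175.0625 [17.0619 12.9866] 51
[355.7755 248.756 ] [355.8094 249.0963] 195.8125 [18.3093 13.5079] 50
[377.4667 273.585 ] [377.3819 273.6328] 225.125 [19.8686 14.2008] 48
[301.0672 279.8681] [300.2642 279.6869] 103.875 [14.9256  9.8489] 24
[291.644  280.4259] [292.5  280.75] 31.3125 [10.25  5.75] 90
[299.6084 300.979 ] [300.625 297.875] 244.8125 [23. 22.] 90
top
[254.3171 221.907 ] [254.4713 222.0028] 307.625 [19.0779 16.7574] 2
[274.7795 222.1209] [274.625 222.125] 174.625 [12. 15.] 90
[307.3763 223.1333] [307.375 223.125] 170.1875 [12.  14.5] 90
[390.2707 226.4881] [390.25 226.5 ] 172.4375 [17.75 18.25] 90
[337.0572 224.1075] [337.125 224.125] 171.4375 [12.  14.5] 90
[369.8116 225.2494] [369.625 225.25 ] 177.5625 [12.25 15.  ] 90
```

```bash
python3 - <<'E'
from h import *
np.set_printoptions(precision=4,suppress=True)
tp=[(274.7,222.1),(307.4,223.1),(337.1,224.1),(369.7,225.25),(390.27,226.5)]
sd=[None,(338.05,228.7),(355.8,248.9),(377.45,273.6),(391.8,294.4)]
E=T.plane(tp[4],.012)
for a,b in zip(tp,sd):
    p=T.plane(a,.021); print("top@",p[:2],"dist eye",np.linalg.norm(p[:2]-E[:2]), *( (tri(S,b,T,a)[0],S.plane(b,.021)[:2]) if b else ()))
print(r.state()["tool_pos"])
E
```

```text
top@ [0.6427 0.1208] dist eye 0.2891407853901816
top@ [0.6399 0.0393] dist eye 0.20757483984673533 [0.6404 0.0392 0.0188] [0.6393 0.0369]
top@ [ 0.637  -0.0347] dist eye 0.13351911698145635 [ 0.6375 -0.0349  0.0189] [ 0.6365 -0.0369]
top@ [ 0.6338 -0.1159] dist eye 0.05226850797253215 [ 0.6347 -0.1165  0.0179] [ 0.6333 -0.1191]
top@ [ 0.6304 -0.1671] dist eye 0.0014094603394912326 [ 0.6324 -0.1689  0.0074] [ 0.6245 -0.1787]
[0.1464 0.6069 0.2303]
```

```bash
cat >> h.py <<'E'
from scipy.spatial.transform import Rotation as Ro
def go(p,yaw=-2.15):
    s=r.state(); q=s["orientation"]; R=Ro.from_quat([q[1],q[2],q[3],q[0]])
    y=np.radians(yaw); Y=np.array([np.cos(y),np.sin(y),0]);Z=np.array([0,0,-1.]);G=Ro.from_matrix(np.c_[np.cross(Y,Z),Y,Z])
    print("t %.1f"%s["t"],"pos",s["tool_pos"].round(4),"F",s["force"].round(1),"w",round(s["grip_width"],3),"g",round(s["grasp_force"],1))
    print("shift units",(R.inv().apply(np.array(p)-s["tool_pos"])/.03).round(2),"turn units",(np.degrees((R.inv()*G).as_rotvec())/8).round(2))
E
python3 -m pendant '[[[0,0,0,0,0,1,0],[0,0,0,0,0,1,0],[0,0,0,0,0,1,0],[0,0,0,0,0,1,0],[0,0,0,0,0,1,0]]]'
python3 -m pendant '[[[0,0,0,0,0,1,0],[0,0,0,0,0,1,0],[0,0,0,0,0,1,0],[0,0,0,0,0,1,0],[0,0,0,0,0,0.8,0]]]'
python3 -c "
from h import *
go((.444,.261,.13))"
```

```text
t: 0.6
tool_pos: [0.1465, 0.6071, 0.2306]
orientation: [0.0, 0.453, 0.891, -0.001]
force: [0.3, 0.2, -0.6]
grip_width: 1.002
grasp_force: 0.0
t: 1.1
tool_pos: [0.1464, 0.6071, 0.2306]
orientation: [0.0, 0.721, 0.693, -0.001]
force: [-0.2, 0.6, 0.3]
grip_width: 0.997
grasp_force: 0.0
t 1.1 pos [0.1464 0.6071 0.2306] F [-0.2  0.6  0.3] w 0.997 g 0.0
shift units [-11.13  10.37   3.36] turn units [-0.    0.01 -0.01]
```

```bash
for i in 1 2 3; do python3 -m pendant '[[[-0.74,0.69,0.22,0,0,0,0],[-0.74,0.69,0.22,0,0,0,0],[-0.74,0.69,0.22,0,0,0,0],[-0.74,0.69,0.22,0,0,0,0],[-0.74,0.69,0.22,0,0,0,0]]]'>/dev/null; done
python3 -m pendant '[[[0,0,0,0,0,0,0],[0,0,0,0,0,0,0]]]' >/dev/null
python3 -c "
from h import *
go((.444,.261,.018))"
```

```text
t 2.8 pos [0.4452 0.2635 0.1318] F [-0.7 -0.3 -0.2] w 0.999 g 0.0
shift units [-0.09 -0.03  3.79] turn units [-0.01  0.    0.01]
```

```bash
python3 -m pendant '[[[-0.09,-0.03,0.6,0,0,0,0],[0,0,0.8,0,0,0,0],[0,0,0.8,0,0,0,0],[0,0,0.8,0,0,0,0],[0,0,0.79,0,0,0,0]]]' 40
python3 -m pendant '[[[0,0,0,0,0,0,0],[0,0,0,0,0,0,0]]]'
python3 -c "
from h import *
cv2.imwrite('pics/a.png',cv2.resize(r.snapshot('side')[120:270,140:300,::-1],None,fx=3,fy=3))
go((.444,.261,.018))"
```

```text
t: 3.3
tool_pos: [0.4437, 0.2625, 0.018]
orientation: [-0.0, 0.718, 0.696, 0.0]
force: [-0.2, 1.1, 0.1]
grip_width: 0.999
grasp_force: 0.0
t: 3.5
tool_pos: [0.4436, 0.262, 0.0187]
orientation: [-0.0, 0.719, 0.695, -0.0]
force: [-0.3, -0.8, 0.0]
grip_width: 0.999
grasp_force: 0.0
t 3.5 pos [0.4447 0.2623 0.0196] F [-0.1 -0.6 -0. ] w 1.002 g 0.0
shift units [-0.04 -0.02  0.05] turn units [ 0.01 -0.    0.03]
```

View pics/a.png

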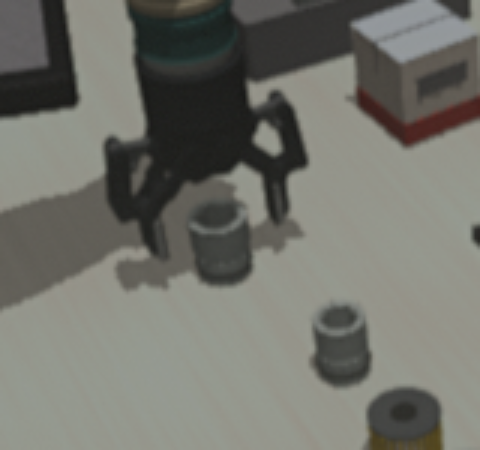

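```bash
for i in 1 2 3; do python3 -m pendant '[[[0,0,0,0,0,0,255],[0,0,0,0,0,0,255],[0,0,0,0,0,0,255],[0,0,0,0,0,0,255]]]' 60|egrep 'grip|grasp|force'; done
python3 -m pendant '[[[0,0,-0.5,0,0,0,255],[0,0,-0.7,0,0,0,255],[0,0,-0.8,0,0,0,255],[0,0,-0.8,0,0,0,255],[0,0,-0.8,0,0,0,255]]]'
python3 -c "
from h import *
go((.637,-.0355,.13))"
```

```text
force: [-2.9, 0.0, 7.5]
grip_width: 0.512
grasp_force: 59.9
force: [-2.1, 0.5, 6.4]
grip_width: 0.511
grasp_force: 59.9
force: [-2.7, -0.4, 6.3]
grip_width: 0.513
grasp_force: 59.9
t: 5.25
tool_pos: [0.4435, 0.2609, 0.1268]
orientation: [-0.0, 0.719, 0.695, -0.001]
force: [0.6, 0.5, -4.6]
grip_width: 0.508
grasp_force: 62.0
t 5.2 pos [0.4435 0.2609 0.1268] F [ 0.6  0.5 -4.6] w 0.508 g 62.0
shift units [-9.65  6.79 -0.11] turn units [-0.01  0.01  0.02]
```

```bash
for i in 1 2 ; do python3 -m pendant '[[[-0.8,0.56,0,0,0,0,255],[-0.8,0.56,0,0,0,0,255],[-0.8,0.56,0,0,0,0,255],[-0.8,0.56,0,0,0,0,255],[-0.8,0.56,0,0,0,0,255]]]'>/dev/null; done
python3 -m pendant '[[[-0.8,0.56,0,0,0,0,255],[-0.8,0.56,0,0,0,0,255],[0,0,0,0,0,0,255],[0,0,0,0,0,0,255]]]' >/dev/null
python3 -c "
from h import *
go((.637,-.0355,.09))
for n in ('side','top'): cv2.imwrite('pics/b%s.png'%n,r.snapshot(n)[:,:,::-1])
a=cv2.imread('pics/bside.png')[150:310,280:420];b=cv2.imread('pics/btop.png')[190:260,290:370]
cv2.imwrite('pics/b.png',np.hstack([cv2.resize(a,(420,480)),cv2.resize(b,(380,480*380//380))]))"
```

```text
t 6.7 pos [ 0.6353 -0.0338  0.1255] F [ 0.3  0.2 -4.7] w 0.51 g 62.2
shift units [-0.05  0.06  1.18] turn units [-0.02 -0.01  0.01]
```

View pics/b.png

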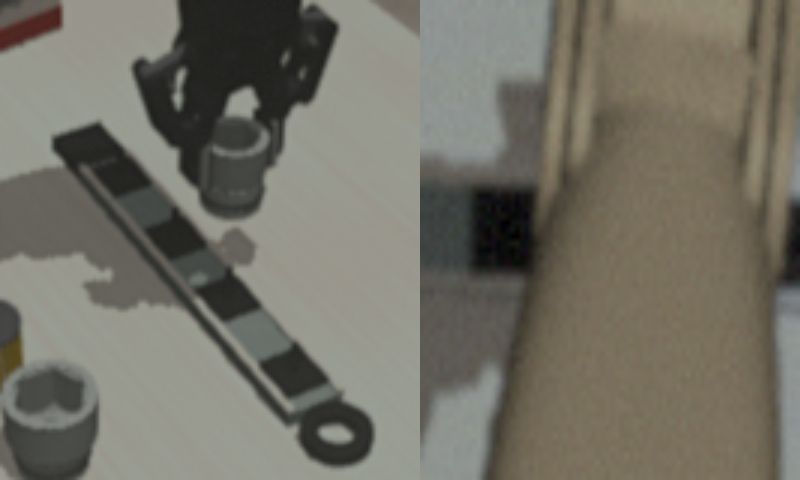

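```bash
python3 -c "
from h import *
d=S.ray((357,217));b=10.3*-d[2];print(-d[2],S.plane((357,222.0-b),.107), S.plane((280+238/3,150+137/3),.161),r.state()['tool_pos'])"
```

```text
0.6301412498569584 [ 0.63774765 -0.03339398  0.107     ] [ 0.63587266 -0.04043598  0.161     ] [ 0.63469161 -0.03271396  0.12571359]
```

```bash
python3 -m pendant '[[[-0.07,0.06,0.6,0,0,0,255],[0,0,0.6,0,0,0,255],[0,0,0.5,0,0,0,255],[0,0,0,0,0,0,255]]]'
python3 -m pendant '[[[0,0,0.2,0,0,0,255],[0,0,0.2,0,0,0,255],[0,0,0.2,0,0,0,255],[0,0,0.1,0,0,0,255],[0,0,0,0,0,0,255]]]'
python3 -c "
from h import *
go((.637,-.0355,.0395))"
```

```text
t: 7.15
tool_pos: [0.6346, -0.0342, 0.0726]
orientation: [-0.003, 0.719, 0.695, -0.002]
force: [-1.4, 0.7, -4.7]
grip_width: 0.505
grasp_force: 62.1
t: 7.65
tool_pos: [0.6374, -0.0355, 0.0541]
orientation: [-0.0, 0.719, 0.695, -0.0]
force: [-0.6, -0.4, -5.0]
grip_width: 0.507
grasp_force: 62.2
t 7.7 pos [ 0.6374 -0.0355  0.0541] F [-0.6 -0.4 -5. ] w 0.507 g 62.2
shift units [-0.   -0.01  0.49] turn units [-0.01 -0.    0.02]
```

```bash
python3 -m pendant '[[[0,0,0.15,0,0,0,255],[0,0,0.15,0,0,0,255],[0,0,0.12,0,0,0,255],[0,0,0,0,0,0,255],[0,0,0,0,0,0,255]]]'
python3 -c "
from h import *
go((.637,-.0355,.038))"
```

```text
t: 8.15
tool_pos: [0.6377, -0.0355, 0.0418]
orientation: [-0.0, 0.719, 0.695, -0.0]
force: [-0.2, -0.9, -4.5]
grip_width: 0.51
grasp_force: 62.2
t 8.2 pos [ 0.6377 -0.0355  0.0418] F [-0.2 -0.9 -4.5] w 0.51 g 62.2
shift units [-0.   -0.02  0.13] turn units [-0.   -0.    0.02]
```

```bash
python3 -m pendant '[[[0,0,0.06,0,0,0,255],[0,0,0.05,0,0,0,255],[0,0,0,0,0,0,255]]]'
python3 -m pendant '[[[0,0,0,0,0,0,120],[0,0,0,0,0,0,100],[0,0,0,0,0,0,50],[0,0,0,0,0,0,0],[0,0,0,0,0,0,0]]]' 60
python3 -m pendant '[[[0,0,-0.4,0,0,0,0],[0,0,-0.7,0,0,0,0],[0,0,-0.8,0,0,0,0],[0,0,-0.8,0,0,0,0],[0,0,-0.3,0,0,0,0]]]'
python3 -c "
from h import *
go((.472,.110,.13))"
```

```text
t: 8.45
tool_pos: [0.6384, -0.0356, 0.04]
orientation: [0.0, 0.719, 0.695, 0.0]
force: [-1.8, -0.1, 3.2]
grip_width: 0.515
grasp_force: 62.8
t: 8.95
tool_pos: [0.638, -0.0355, 0.0387]
orientation: [0.0, 0.719, 0.695, 0.0]
force: [-0.4, 0.4, 0.6]
grip_width: 0.997
grasp_force: 0.0
t: 9.45
tool_pos: [0.6401, -0.0358, 0.1326]
orientation: [0.002, 0.719, 0.695, 0.002]
force: [-0.3, -0.2, 0.1]
grip_width: 0.999
grasp_force: 0.0
t 9.4 pos [ 0.6401 -0.0358  0.1326] F [-0.3 -0.2  0.1] w 0.999 g 0.0
shift units [ 4.67 -5.77  0.05] turn units [0.04 0.   0.02]
```

```bash
python3 -m pendant '[[[0.58,-0.72,0,0,0,0,0],[0.58,-0.72,0,0,0,0,0],[0.58,-0.72,0,0,0,0,0],[0.58,-0.72,0,0,0,0,0],[0.58,-0.72,0,0,0,0,0]]]'>/dev/null
python3 -m pendant '[[[0.58,-0.72,0,0,0,0,0],[0.58,-0.72,0,0,0,0,0],[0.58,-0.72,0,0,0,0,0],[0,0,0,0,0,0,0],[0,0,0,0,0,0,0]]]'>/dev/null
python3 -c "
from h import *
go((.472,.110,.015))
for n in ('side','top'): cv2.imwrite('pics/c%s.png'%n,r.snapshot(n)[:,:,::-1])
a=cv2.imread('pics/cside.png')[180:320,270:410]
cv2.imwrite('pics/c.png',cv2.resize(a,None,fx=3,fy=3))"
```

```text
t 10.4 pos [0.4697 0.1098 0.1287] F [-0.2  1.   1.1] w 1.001 g 0.0
shift units [0.01 0.07 3.79] turn units [0.   0.   0.03]
```

View pics/c.png

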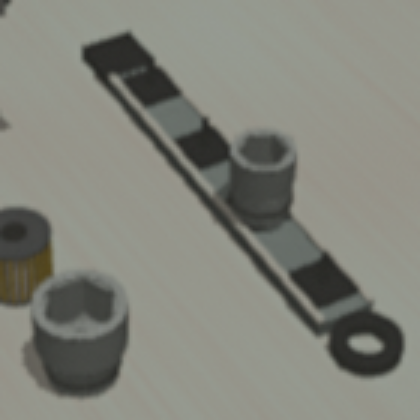

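```bash
python3 -m pendant '[[[0,0.05,0.6,0,0,0,0],[0,0,0.8,0,0,0,0],[0,0,0.8,0,0,0,0],[0,0,0.8,0,0,0,0],[0,0,0.7,0,0,0,0]]]' 60 >/dev/null
python3 -m pendant '[[[0,0,0,0,0,0,0],[0,0,0,0,0,0,0]]]'
for i in 1 2 3; do python3 -m pendant '[[[0,0,0,0,0,0,255],[0,0,0,0,0,0,255],[0,0,0,0,0,0,255],[0,0,0,0,0,0,255]]]' 60; done
python3 -m pendant '[[[0,0,-0.5,0,0,0,255],[0,0,-0.7,0,0,0,255],[0,0,-0.8,0,0,0,255],[0,0,-0.8,0,0,0,255],[0,0,-0.8,0,0,0,255]]]'
python3 -c "
from h import *
go((.634,-.1165,.13))"
```

```text
t: 11.25
tool_pos: [0.4719, 0.109, 0.0177]
orientation: [-0.0, 0.719, 0.695, -0.0]
force: [0.6, -0.4, 0.5]
grip_width: 0.997
grasp_force: 0.0
t: 11.65
tool_pos: [0.4724, 0.1096, 0.0191]
orientation: [0.001, 0.719, 0.695, 0.001]
force: [-1.2, -0.3, 4.7]
grip_width: 0.43
grasp_force: 59.4
t: 12.05
tool_pos: [0.4724, 0.1096, 0.0191]
orientation: [0.001, 0.719, 0.695, 0.001]
force: [-1.5, 0.7, 5.5]
grip_width: 0.427
grasp_force: 59.4
t: 12.45
tool_pos: [0.4724, 0.1096, 0.019]
orientation: [0.001, 0.719, 0.695, 0.001]
force: [-0.8, -0.1, 6.2]
grip_width: 0.431
grasp_force: 59.4
t: 12.95
tool_pos: [0.4706, 0.1095, 0.1264]
orientation: [-0.0, 0.719, 0.695, -0.0]
force: [0.2, -0.5, -2.6]
grip_width: 0.427
grasp_force: 60.4
t 12.9 pos [0.4706 0.1095 0.1264] F [ 0.2 -0.5 -2.6] w 0.427 g 60.4
shift units [-7.34  5.7  -0.12] turn units [-0.01  0.    0.02]
```

```bash
for i in 1 2 ; do python3 -m pendant '[[[-0.73,0.57,0,0,0,0,255],[-0.73,0.57,0,0,0,0,255],[-0.73,0.57,0,0,0,0,255],[-0.73,0.57,0,0,0,0,255],[-0.73,0.57,0,0,0,0,255]]]'>/dev/null; done
python3 -m pendant '[[[0,0,0,0,0,0,255],[0,0,0,0,0,0,255],[0,0,0,0,0,0,255],[0,0,0,0,0,0,255]]]' >/dev/null
python3 -c "
from h import *
go((.634,-.1165,.072))"
```

```text
t 14.3 pos [ 0.6338 -0.1142  0.1254] F [ 0.  -0.2 -2.5] w 0.429 g 60.6
shift units [-0.08  0.01  1.78] turn units [-0.01 -0.    0.03]
```

```bash
python3 -m pendant '[[[-0.08,0.01,0.6,0,0,0,255],[0,0,0.6,0,0,0,255],[0,0,0.58,0,0,0,255],[0,0,0,0,0,0,255]]]'
python3 -m pendant '[[[0,0,0.2,0,0,0,255],[0,0,0.2,0,0,0,255],[0,0,0.2,0,0,0,255],[0,0,0.1,0,0,0,255],[0,0,0,0,0,0,255]]]'
python3 -c "
from h import *
go((.634,-.1165,.042))"
```

```text
t: 14.75
tool_pos: [0.6319, -0.1161, 0.0695]
orientation: [-0.003, 0.719, 0.695, -0.002]
force: [-0.2, -0.1, -3.3]
grip_width: 0.428
grasp_force: 60.6
t: 15.25
tool_pos: [0.6346, -0.1175, 0.0508]
orientation: [-0.0, 0.719, 0.695, -0.0]
force: [-0.4, -0.1, -3.0]
grip_width: 0.429
grasp_force: 60.6
t 15.2 pos [ 0.6346 -0.1175  0.0508] F [-0.4 -0.1 -3. ] w 0.429 g 60.6
shift units [ 0.03 -0.02  0.29] turn units [-0.01 -0.    0.02]
```

```bash
python3 -m pendant '[[[0.02,0,0.15,0,0,0,255],[0,0,0.14,0,0,0,255],[0,0,0.06,0,0,0,255],[0,0,0.06,0,0,0,255],[0,0,0,0,0,0,255]]]'
python3 -m pendant '[[[0,0,0,0,0,0,255],[0,0,0,0,0,0,255]]]'
```

```text
t: 15.75
tool_pos: [0.6351, -0.1171, 0.0392]
orientation: [0.0, 0.719, 0.695, 0.0]
force: [0.3, 0.5, -1.6]
grip_width: 0.429
grasp_force: 60.7
t: 15.95
tool_pos: [0.6351, -0.1171, 0.0392]
orientation: [0.0, 0.719, 0.695, 0.0]
force: [-1.6, 0.4, -1.7]
grip_width: 0.434
grasp_force: 60.7
```

Contact is beginning (weight −2.6 → −1.7). Release and go to socket_36.

```bash
python3 -m pendant '[[[0,0,0.03,0,0,0,255],[0,0,0,0,0,0,130],[0,0,0,0,0,0,100],[0,0,0,0,0,0,0],[0,0,0,0,0,0,0]]]' 60
python3 -m pendant '[[[0,0,0,0,0,0,0],[0,0,0,0,0,0,0],[0,0,0,0,0,0,0]]]'
python3 -m pendant '[[[0,0,-0.4,0,0,0,0],[0,0,-0.7,0,0,0,0],[0,0,-0.8,0,0,0,0],[0,0,-0.8,0,0,0,0],[0,0,-0.4,0,0,0,0]]]'
python3 -c "
from h import *
go((.4665,-.284,.13))"
```

```text
t: 16.45
tool_pos: [0.6352, -0.1171, 0.0381]
orientation: [0.0, 0.719, 0.695, 0.0]
force: [-0.5, 0.4, -0.1]
grip_width: 0.922
grasp_force: 0.0
t: 16.75
tool_pos: [0.635, -0.117, 0.0381]
orientation: [-0.0, 0.719, 0.695, -0.0]
force: [0.2, 0.2, -0.0]
grip_width: 1.004
grasp_force: 0.0
t: 17.25
tool_pos: [0.6368, -0.1175, 0.1347]
orientation: [0.002, 0.719, 0.695, 0.001]
force: [0.4, -0.1, -0.1]
grip_width: 0.999
grasp_force: 0.0
t 17.2 pos [ 0.6368 -0.1175  0.1347] F [ 0.4 -0.1 -0.1] w 0.999 g 0.0
shift units [-5.74 -5.48  0.14] turn units [0.03 0.01 0.02]
```

```bash
for i in 1 2; do python3 -m pendant '[[[-0.57,-0.55,0,0,0,0,0],[-0.57,-0.55,0,0,0,0,0],[-0.57,-0.55,0,0,0,0,0],[-0.57,-0.55,0,0,0,0,0],[-0.57,-0.55,0,0,0,0,0]]]'>/dev/null; done
python3 -m pendant '[[[0,0,0,0,0,0,0],[0,0,0,0,0,0,0]]]'>/dev/null
python3 -c "
from h import *
go((.4665,-.284,.018))
cv2.imwrite('pics/d.png',cv2.resize(r.snapshot('side')[180:400,250:480,::-1],None,fx=2.6,fy=2.6))"
```

```text
t 18.4 pos [ 0.4642 -0.2824  0.1313] F [-0.  -0.2  0.7] w 0.997 g 0.0
shift units [-0.05  0.08  3.78] turn units [ 0.   -0.    0.02]
```

View pics/d.png

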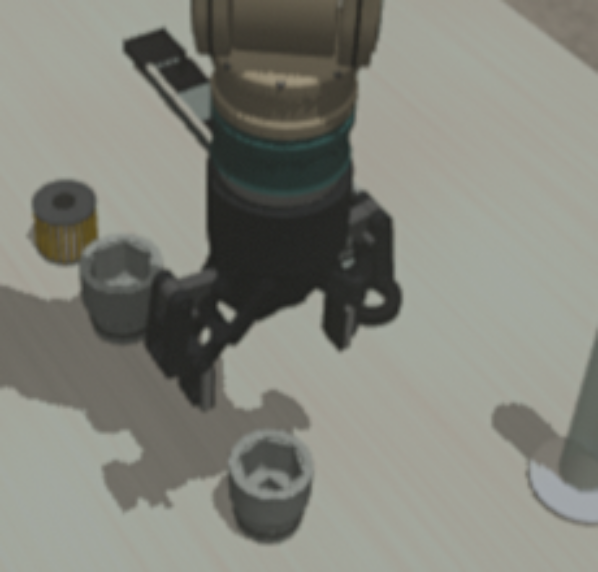

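The gripper hovers above and behind socket_36 (rim about (270,465) in the crop), the cylinder is well clear on the right, and there is room to descend.

```bash
python3 -m pendant '[[[-0.05,0.06,0.6,0,0,0,0],[0,0,0.8,0,0,0,0],[0,0,0.8,0,0,0,0],[0,0,0.8,0,0,0,0],[0,0,0.76,0,0,0,0]]]' 70 >/dev/null
python3 -m pendant '[[[0,0,0,0,0,0,0],[0,0,0,0,0,0,0]]]'
for i in 1 2 3; do python3 -m pendant '[[[0,0,0,0,0,0,255],[0,0,0,0,0,0,255],[0,0,0,0,0,0,255],[0,0,0,0,0,0,255]]]' 70; done
python3 -m pendant '[[[0,0,-0.5,0,0,0,255],[0,0,-0.7,0,0,0,255],[0,0,-0.8,0,0,0,255],[0,0,-0.8,0,0,0,255],[0,0,-0.8,0,0,0,255]]]'
python3 -c "
from h import *
go((.640,.0385,.13))"
```

```text
t: 19.2
tool_pos: [0.4663, -0.2831, 0.0183]
orientation: [-0.001, 0.719, 0.695, 0.0]
force: [0.5, -0.2, 0.4]
grip_width: 1.001
grasp_force: 0.0
t: 19.6
tool_pos: [0.467, -0.2846, 0.0202]
orientation: [0.001, 0.719, 0.695, 0.0]
force: [-0.9, 0.9, 5.3]
grip_width: 0.592
grasp_force: 72.5
t: 20.0
tool_pos: [0.4671, -0.2846, 0.0202]
orientation: [0.001, 0.719, 0.695, 0.0]
force: [-0.0, 0.1, 4.7]
grip_width: 0.59
grasp_force: 72.5
t: 20.4
tool_pos: [0.467, -0.2846, 0.0202]
orientation: [0.001, 0.719, 0.695, 0.0]
force: [-0.9, 0.1, 4.8]
grip_width: 0.595
grasp_force: 72.5
t: 20.9
tool_pos: [0.4651, -0.2832, 0.1267]
orientation: [-0.001, 0.719, 0.695, -0.0]
force: [-0.3, 0.7, -5.0]
grip_width: 0.591
grasp_force: 74.2
t 20.9 pos [ 0.4651 -0.2832  0.1267] F [-0.3  0.7 -5. ] w 0.591 g 74.2
shift units [10.92  5.46 -0.1 ] turn units [-0.01 -0.01  0.02]
```

```bash
for i in 1 2 ; do python3 -m pendant '[[[0.78,0.39,0,0,0,0,255],[0.78,0.39,0,0,0,0,255],[0.78,0.39,0,0,0,0,255],[0.78,0.39,0,0,0,0,255],[0.78,0.39,0,0,0,0,255]]]'>/dev/null; done
python3 -m pendant '[[[0.78,0.39,0,0,0,0,255],[0.78,0.39,0,0,0,0,255],[0.78,0.39,0,0,0,0,255],[0.78,0.39,0,0,0,0,255]]]'>/dev/null
python3 -m pendant '[[[0,0,0,0,0,0,255],[0,0,0,0,0,0,255],[0,0,0,0,0,0,255],[0,0,0,0,0,0,255]]]' >/dev/null
python3 -c "
from h import *
go((.640,.0385,.072))"
```

```text
t 22.7 pos [0.6402 0.0371 0.126 ] F [ 0.1 -1.1 -4.9] w 0.589 g 74.5
shift units [ 0.05 -0.01  1.8 ] turn units [-0.01  0.    0.01]
```

```bash
python3 -m pendant '[[[0.05,-0.01,0.6,0,0,0,255],[0,0,0.6,0,0,0,255],[0,0,0.58,0,0,0,255],[0,0,0,0,0,0,255]]]'
python3 -m pendant '[[[0,0,0.2,0,0,0,255],[0,0,0.2,0,0,0,255],[0,0,0.2,0,0,0,255],[0,0,0.1,0,0,0,255],[0,0,0,0,0,0,255]]]'
python3 -c "
from h import *
go((.640,.0385,.042))"
```

```text
t: 23.1
tool_pos: [0.6375, 0.0387, 0.07]
orientation: [-0.002, 0.72, 0.694, -0.002]
force: [-0.5, -0.8, -4.9]
grip_width: 0.592
grasp_force: 74.3
t: 23.6
tool_pos: [0.6403, 0.0395, 0.0514]
orientation: [-0.0, 0.719, 0.695, -0.0]
force: [0.3, 0.7, -5.0]
grip_width: 0.591
grasp_force: 74.4
t 23.6 pos [0.6403 0.0395 0.0514] F [ 0.3  0.7 -5. ] w 0.591 g 74.4
shift units [-0.03 -0.01  0.31] turn units [-0.01 -0.    0.02]
```

```bash
python3 -m pendant '[[[-0.02,0,0.15,0,0,0,255],[0,0,0.14,0,0,0,255],[0,0,0.05,0,0,0,255],[0,0,0.04,0,0,0,255],[0,0,0,0,0,0,255]]]'
python3 -m pendant '[[[0,0,0.03,0,0,0,255],[0,0,0,0,0,0,255]]]'
```

```text
t: 24.1
tool_pos: [0.6407, 0.0389, 0.0405]
orientation: [-0.0, 0.719, 0.695, -0.0]
force: [-0.4, -0.2, -4.1]
grip_width: 0.592
grasp_force: 74.8
t: 24.3
tool_pos: [0.6409, 0.0389, 0.0403]
orientation: [0.0, 0.719, 0.695, 0.0]
force: [-1.0, 0.5, -1.0]
grip_width: 0.592
grasp_force: 75.0
```

```bash
python3 -m pendant '[[[0,0,0.02,0,0,0,255],[0,0,0,0,0,0,90],[0,0,0,0,0,0,60],[0,0,0,0,0,0,0],[0,0,0,0,0,0,0]]]' 70
python3 -m pendant '[[[0,0,0,0,0,0,0],[0,0,0,0,0,0,0]]]' >/dev/null
python3 -m pendant '[[[0,0,-0.4,0,0,0,0],[0,0,-0.7,0,0,0,0],[0,0,-0.8,0,0,0,0],[0,0,-0.8,0,0,0,0],[0,0,-0.4,0,0,0,0]]]' >/dev/null
python3 -c "
from h import *
go((.469,-.0875,.13))"
```

```text
t: 24.8
tool_pos: [0.6411, 0.0388, 0.0392]
orientation: [0.0, 0.719, 0.695, 0.0]
force: [0.6, 0.4, 0.2]
grip_width: 0.999
grasp_force: 0.0
t 25.5 pos [0.6425 0.0388 0.1356] F [ 0.  -0.6  0.6] w 1.002 g 0.0
shift units [-4.41 -5.64  0.16] turn units [0.04 0.   0.02]
```

```bash
python3 -m pendant '[[[-0.55,-0.7,0,0,0,0,0],[-0.55,-0.7,0,0,0,0,0],[-0.55,-0.7,0,0,0,0,0],[-0.55,-0.7,0,0,0,0,0],[-0.55,-0.7,0,0,0,0,0]]]'>/dev/null
python3 -m pendant '[[[-0.55,-0.7,0,0,0,0,0],[-0.55,-0.7,0,0,0,0,0],[-0.55,-0.7,0,0,0,0,0],[0,0,0,0,0,0,0],[0,0,0,0,0,0,0]]]'>/dev/null
python3 -c "
from h import *
go((.469,-.0875,.02))
for n in ('side','top'): cv2.imwrite('pics/e%s.png'%n,r.snapshot(n)[:,:,::-1])
a=cv2.imread('pics/eside.png')[170:330,240:420]
cv2.imwrite('pics/e.png',cv2.resize(a,None,fx=3,fy=3))"
```

```text
t 26.5 pos [ 0.4682 -0.0875  0.1323] F [-0.   0.1  1.1] w 1.001 g 0.0
shift units [-0.    0.02  3.74] turn units [ 0.01 -0.    0.02]
```

View pics/e.png

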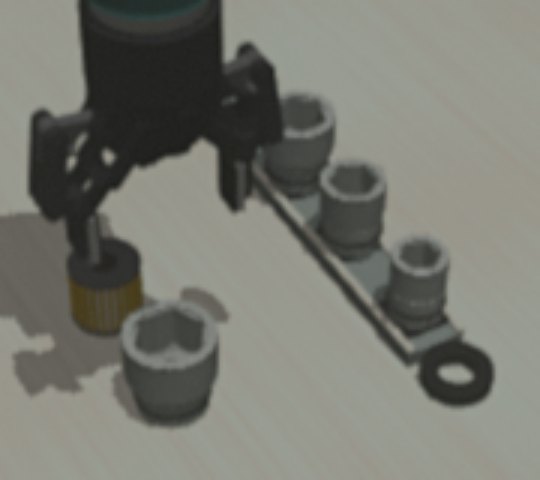

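Three sockets stand upright on the rail (36, 30, 24 at crop (300,140), (352,205), (418,280)). Socket_41 sits at (170,360) for grasping.

```bash
python3 -m pendant '[[[0,0.02,0.6,0,0,0,0],[0,0,0.8,0,0,0,0],[0,0,0.8,0,0,0,0],[0,0,0.8,0,0,0,0],[0,0,0.74,0,0,0,0]]]' 80 >/dev/null
python3 -m pendant '[[[0,0,0,0,0,0,0],[0,0,0,0,0,0,0]]]'
for i in 1 2 3; do python3 -m pendant '[[[0,0,0,0,0,0,255],[0,0,0,0,0,0,255],[0,0,0,0,0,0,255],[0,0,0,0,0,0,255]]]' 80; done
python3 -m pendant '[[[0,0,-0.5,0,0,0,255],[0,0,-0.7,0,0,0,255],[0,0,-0.8,0,0,0,255],[0,0,-0.8,0,0,0,255],[0,0,-0.8,0,0,0,255]]]'
python3 -c "
from h import *
go((.643,.120,.13))"
```

```text
t: 27.3
tool_pos: [0.4693, -0.0869, 0.0198]
orientation: [-0.0, 0.719, 0.695, -0.0]
force: [-0.2, -0.4, -0.0]
grip_width: 0.999
grasp_force: 0.0
t: 27.7
tool_pos: [0.4695, -0.0876, 0.0216]
orientation: [0.001, 0.719, 0.695, 0.0]
force: [-2.4, 1.3, 6.3]
grip_width: 0.678
grasp_force: 84.4
t: 28.1
tool_pos: [0.4695, -0.0876, 0.0216]
orientation: [0.001, 0.719, 0.695, 0.0]
force: [-2.9, 0.3, 6.9]
grip_width: 0.68
grasp_force: 84.4
t: 28.5
tool_pos: [0.4695, -0.0876, 0.0216]
orientation: [0.001, 0.719, 0.695, 0.0]
force: [-2.3, 0.5, 7.2]
grip_width: 0.678
grasp_force: 84.4
t: 29.0
tool_pos: [0.468, -0.087, 0.1286]
orientation: [-0.0, 0.719, 0.695, -0.0]
force: [-0.1, 0.2, -5.2]
grip_width: 0.676
grasp_force: 87.2
t 29.0 pos [ 0.468  -0.087   0.1286] F [-0.1  0.2 -5.2] w 0.676 g 87.2
shift units [ 7.1   5.59 -0.05] turn units [-0.01 -0.    0.02]
```

```bash
for i in 1 2 ; do python3 -m pendant '[[[0.71,0.56,0,0,0,0,255],[0.71,0.56,0,0,0,0,255],[0.71,0.56,0,0,0,0,255],[0.71,0.56,0,0,0,0,255],[0.71,0.56,0,0,0,0,255]]]'>/dev/null; done
python3 -m pendant '[[[0,0,0,0,0,0,255],[0,0,0,0,0,0,255],[0,0,0,0,0,0,255],[0,0,0,0,0,0,255]]]' >/dev/null
python3 -c "
from h import *
go((.643,.120,.073))"
```

```text
t 30.4 pos [0.643  0.1191 0.1274] F [-0.  -0.3 -4.9] w 0.679 g 87.7
shift units [0.03 0.   1.81] turn units [-0.01  0.    0.02]
```

```bash
python3 -m pendant '[[[0.01,0,0.6,0,0,0,255],[0,0,0.6,0,0,0,255],[0,0,0.58,0,0,0,255],[0,0,0,0,0,0,255]]]'
python3 -m pendant '[[[0,0,0.2,0,0,0,255],[0,0,0.2,0,0,0,255],[0,0,0.2,0,0,0,255],[0,0,0.1,0,0,0,255],[0,0,0,0,0,0,255]]]'
python3 -c "
from h import *
go((.643,.120,.042))"
```

```text
t: 30.8
tool_pos: [0.6408, 0.1191, 0.0714]
orientation: [-0.002, 0.719, 0.695, -0.003]
force: [-0.7, -0.6, -4.6]
grip_width: 0.676
grasp_force: 87.6
t: 31.3
tool_pos: [0.6436, 0.12, 0.0529]
orientation: [-0.0, 0.719, 0.695, -0.0]
force: [-0.5, -0.2, -6.1]
grip_width: 0.675
grasp_force: 87.6
t 31.3 pos [0.6436 0.12   0.0529] F [-0.5 -0.2 -6.1] w 0.675 g 87.6
shift units [-0.   -0.02  0.36] turn units [-0.01  0.    0.02]
```

```bash
python3 -m pendant '[[[0,0,0.15,0,0,0,255],[0,0,0.14,0,0,0,255],[0,0,0.06,0,0,0,255],[0,0,0.04,0,0,0,255],[0,0,0,0,0,0,255]]]'
python3 -m pendant '[[[0,0,0.03,0,0,0,255],[0,0,0,0,0,0,255]]]'
```

```text
t: 31.8
tool_pos: [0.6441, 0.1201, 0.0418]
orientation: [0.0, 0.719, 0.695, 0.0]
force: [0.5, -0.0, -4.6]
grip_width: 0.672
grasp_force: 88.1
t: 32.0
tool_pos: [0.6443, 0.1201, 0.0417]
orientation: [0.0, 0.719, 0.695, 0.0]
force: [-2.4, 0.5, 1.5]
grip_width: 0.674
grasp_force: 88.5
```

```bash
python3 -m pendant '[[[0,0,0,0,0,0,70],[0,0,0,0,0,0,30],[0,0,0,0,0,0,0],[0,0,0,0,0,0,0],[0,0,0,0,0,0,0]]]' 70
python3 -m pendant '[[[0,0,-0.4,0,0,0,0],[0,0,-0.7,0,0,0,0],[0,0,-0.8,0,0,0,0],[0,0,-0.8,0,0,0,0],[0,0,-0.4,0,0,0,0]]]' >/dev/null
for i in 1 2; do python3 -m pendant '[[[0,-0.8,0,0,0,0,0],[0,-0.8,0,0,0,0,0],[0,-0.8,0,0,0,0,0],[0,-0.8,0,0,0,0,0],[0,0,0,0,0,0,0]]]'>/dev/null;done
python3 -c "
from h import *
go((.469,-.0875,.02))
a=r.snapshot('side')[170:330,240:420,::-1];b=r.snapshot('top')[190:260,235:415,::-1]
cv2.imwrite('pics/f.png',np.vstack([cv2.resize(a,(450,400)),cv2.resize(b,(450,175))]))"
```

```text
t: 32.5
tool_pos: [0.6444, 0.1201, 0.041]
orientation: [0.0, 0.719, 0.695, 0.0]
force: [-0.0, -0.1, -0.3]
grip_width: 0.997
grasp_force: 0.0
t 34.0 pos [0.4492 0.1266 0.1334] F [-0.6 -0.7 -0.2] w 1.002 g 0.0
shift units [-7.11  0.91  3.78] turn units [-0.02  0.    0.03]
```

View pics/f.png

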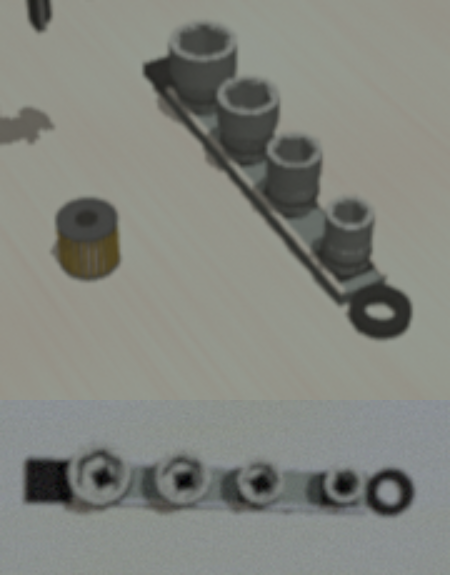

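All four sockets stand upright on their pegs, rising in size away from the eye, and the pegs show inside them in the top view.

```bash
python3 -m pendant '[[[0,0,0,0,0,0,0],[0,0,0,0,0,0,0]]]' >/dev/null; python3 -c "
from rig import r
print(r.finish_job())"
```

```text
the job is handed in; nothing more can be done
None
```

The job is handed in: sockets 24, 30, 36 and 41 stand upright on their pegs in order from the eye, and the gripper never went near the measuring cylinder. The final pictures show this, but the hand-in returned no verdict. It took about 34 s of the 106 s.

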